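# Shift a geared chuck drive into high gear and start it

### The arm

A 6-joint arm with a two-finger parallel gripper is mounted at the origin on the work surface. World frame = base frame: x ahead of the robot, y to its left, z up, the work surface at z = 0. Lengths are in mm, angles in degrees, forces in N, time in s.
With the tool pointing down it reaches from about 350 to 850 mm from the base axis. Payload 8.1 kg.
Tool frame: the origin (TCP) lies midway between the tips of the shut fingers; the grasp point (between the pads) lies hold_point_z behind it (hold_point_z is the distance from the TCP to the grasp point, in mm); z points along the fingers, x is the direction in which the jaws open and shut, and the axes are right-handed (so a half turn about z gives the same grasp; the last joint's range is limited). The gripper opens to 85 mm and grips with 20 to 120 N. Pads are 22 mm wide; open, the fingers measure 114 mm over their backs; the gripper's body (76 mm by 85 mm) begins 54 mm behind the grasp point. The pads swing forward as they close: fully open they stand 13 mm farther back than shut.
Start: joints at [-75.711, 7.471, 85.268, -0, 87.261, -4.893], TCP at [197.168, -566.683, 231.292] pointing down, gripper open.
Joint ranges: [-169.43, 169.43], [-51.17, 129.36], [1.28, 143.12], [-76.62, 256.62], [0, 156.53], [-152.29, 152.29]. Speed limits (degrees/s): [136.94, 136.94, 159.86, 180, 180, 180].

### API

Orientations are given as [roll, pitch, yaw] about the fixed x, y, z axes, in that order (R = Rz(yaw) Ry(pitch) Rx(roll)).
In Python, from bench import * gives the robot as it stands.
- The arm moves only by the shell command python3 -m pendant 'ROWS' [OPENING] [FORCE]. ROWS is JSON, a list that holds one entry, the list of rows, each a list of 4 numbers: the shift along the tool's x, y, z normalised to -1 to 1, where 1 is 0.02 m, then the turn about the tool's z normalised to -1 to 1, where 1 is 0.08 rad. A call has exactly 10 rows; each row shifts and turns the pose as measured when the row begins, along the tool's axes as they then stand; what a row does not reach is not made up. A row lasts 1/12 s, in which the tool goes at most 41.7 mm and 7.16 degrees, less where a joint would pass 70% of its speed; a pose out of reach is approached as far as the arm can. A call with a number of a shift or a turn outside -1 to 1 is refused whole. A call with a gripper value outside its range is refused whole. OPENING is the gripper's target within -1 to 1 (fully open at 1, half-way at 0, shut at -1), set as the call begins (- or left out, the last holds). The fingers move at their own pace and stop on an object; FORCE is the grip in N (left out, the last holds). Time passes only in rows, so rows that do not move let the fingers close, or fill a call up. It gives the time, the measured TCP pose, the force and the opening at its end, in the units of the state.
- sense(): the state, without advancing time (a new reading comes with each control period).
- snapshot(name): name is "scene" or "top"; returns the picture (384x512x3 uint8, red, green, blue); there is no depth.
- calibration(name): a dict with "mtx" (3x3 intrinsics, pixels), "D" ([k1, k2, p1, p2, k3] as OpenCV has them; the pictures are not rectified), "world_to_cam" (4x4, takes a point from world to camera coordinates). Camera axes: x right, y down, z forward; pixel columns grow to the right and rows downward; lengths in mm; the calibration is good to about 2 mm. A picture is of the moment at which its call begins. calibration takes no time and is no camera call.
- hand_in(): hands the job in, once; it reports no verdict.
The state is a dict: "time": time; "joint_pos": joint angles; "qd": joint speeds; "joint_efforts": joint torques, N m; "tool_pos": TCP position; "tcp_rot": TCP orientation; "ft_force": force on the tool from outside, world axes, zero at the start; "wrist_torque": the same for the moment, N m; "finger_gap": finger opening in mm.
Only numpy, scipy, OpenCV 4.12 (cv2) and the standard library are available. Lean on these libraries where they do the work, as an engineer would, in place of code of your own. Each camera call takes 0.05 s, during which the arm holds its last target.

### The job

Put the chuck drive into high gear and start it: with your fingertips push the gear lever on top of the gearbox over from low, past the neutral click in the middle, until it sits fully home at the chuck end of its slot, and only then press the plain start button right in and let it come back up. Push and press only: do not take the lever between the fingers, do not press the mushroom-headed stop button, and leave the loose things lying where they are.

Things in the scene. Friction and masses are not known exactly. Their poses are not given: they have to be found in the camera images.
- gearbox: Fixed chuck drive: green gearbox, aluminium gate plate on top, three-jaw chuck with flanged workpiece, motor behind. Origin on the table below the lever's pivot; y points along the spindle to the chuck, z up, x to the motor. Housing x -90..90, y -115..105, top z 190 mm; gate plate 70 x 120, top z 205; belt guard y -157..-117, top z 188; chuck 160 dia., y 125..195, top z 195; workpiece to y 250
- lever_pivot (a point): The lever's pivot point, inside the housing, 125 mm above the table; the pivot axis lies along the gearbox's x axis. Nothing on the gearbox but the lever rises higher than 205 mm above the table.
- lever_knob (a point): Centre of the lever's black ball knob (34 mm diameter), 160 mm from the pivot, 275 mm above the table in low and high, 285 mm in neutral. Frame fixed to the lever: z from the pivot out along the lever's steel rod (12 mm diameter; collar 19 mm diameter just under the knob), x along the pivot axis.
- gear_lever (a joint): Lever angle, rad; swings in the gearbox's y-z plane. 0 = low (starts there), leaning away from the chuck, knob 55 mm to -y of the pivot; 0.35 = neutral, upright; 0.70 = high, leaning to the chuck, knob 55 mm to +y. Hard stops -0.03 and 0.73. Sprung detents seat it at 0, 0.35, 0.70: about 6 N at the knob leaves a seat; past halfway it snaps into the next seat by itself and stays.
- station: Grey control station lying on the table, 154 x 84 x 60 mm, fixed. Origin under its middle; x along its length. It carries the two buttons 68 mm apart along its length, one at each end; which end has start varies.
- start_button_top (a point): Centre of the top face of the start button: plain flat-topped black cap 28 mm diameter, standing 9 mm proud of its 40 mm steel collar (collar top 70 mm, cap top 79 mm above the table); the frame's z points up.
- start_button (a joint): Travel of the start button, m: 0 up, 0.006 fully in. Sprung: about 1.5 N to start it, 5 N fully in; it returns when let go.
- stop_button_top (a point): Centre of the top of the stop button: black mushroom head 44 mm diameter, top 94 mm above the table.
- stop_button (a joint): Travel of the stop button, m: 0 up, 0.006 fully in; sprung, 2.4 N to start it.
- chuck_key: Loose T-handled chuck key, 118 mm long, 50 mm crossbar, 12 mm high, lying on the housing top beside the gate plate on the motor side, along the gearbox's y axis. Origin under its middle.
- step_block: Loose dark steel step block, 60 x 32 mm, stairs up to 48 mm, on the table. Origin under its middle.
- oiler: Loose steel oil can, 52 mm diameter, thin spout up to 125 mm, standing on the table. Origin under its middle.
- bush: Loose flanged bush, flange 68 mm diameter and 12 mm thick, hub 46 mm diameter to 45 mm high, standing on the table. Origin under its middle.
There are look-alikes about, which are no part of the job. Several things look just like the oiler: the one meant starts farthest to the robot's left. Leave any white look-alike of the step_block alone.

How it is judged:
By the outcome, as a careful person would: the job done as asked, in the order asked, and still so for the second after the job is handed in, with the robot touching nothing.
It also fails if it takes over 45 s, if anything falls off the work surface, if the arm or the gripper's body presses on something with over 40 N, if the wrist force passes 120 N, or if a joint passes its speed limit or range.

## Working session

There is one attempt and no reset: what is moved stays moved. The work goes in short steps, Python scripts to look and compute and a shell command to move; the robot and the scene stay as the last step left them, time stands still between calls to the robot, and variables do not carry over. Pictures are saved under pics/ and viewed, and the job is handed in when it is done.

```bash
ls; mkdir -p pics; python3 - <<'E'
from bench import *
import cv2
print(sense())
for n in("scene","top"):
    im=snapshot(n); cv2.imwrite(f"pics/{n}0.png",im[:,:,::-1]); c=calibration(n); print(n,c)
E
```

```text
pics
{'time': 0.0, 'joint_pos': array([-7.57113008e+01,  7.51557796e+00,  8.53282035e+01, -2.65814571e-04,
        8.72591030e+01, -4.89405164e+00]), 'qd': array([-0.09607198,  0.05405179, -0.04946727,  0.08417701, -0.04420484,
       -0.07784594]), 'joint_efforts': array([-4.43241288e-04, -5.69407010e+01, -5.00543618e+01, -2.81649436e-04,
        1.51442410e-02, -7.92522570e-06]), 'tool_pos': array([ 197.02885722, -566.1705211 ,  230.2498138 ]), 'tcp_rot': array([-1.79991487e+02,  1.02532027e-01, -7.08172286e+01]), 'ft_force': array([ 0.23622378, -1.08970596, -0.26535249]), 'wrist_torque': array([0.00497938, 0.03533305, 0.01494858]), 'finger_gap': 85.48055464268764}
scene {'mtx': array([[368.03641582,   0.        , 257.37800344],
       [  0.        , 368.03641582, 190.87399674],
       [  0.        ,   0.        ,   1.        ]]), 'D': array([-0.08981745,  0.        ,  0.        ,  0.        ,  0.        ]), 'world_to_cam': array([[ 4.11334374e-01,  9.11478745e-01,  3.24494798e-03,
        -2.85478550e+01],
       [ 5.28663141e-01, -2.35673296e-01, -8.15459000e-01,
        -1.80885428e+02],
       [-7.42508799e-01,  3.37141802e-01, -5.78805744e-01,
         1.55448324e+03],
       [ 0.00000000e+00,  0.00000000e+00,  0.00000000e+00,
         1.00000000e+00]])}
top {'mtx': array([[446.82341799,   0.        , 253.3421764 ],
       [  0.        , 446.82341799, 190.08699268],
       [  0.        ,   0.        ,   1.        ]]), 'D': array([0.05686156, 0.        , 0.        , 0.        , 0.        ]), 'world_to_cam': array([[ 5.13423686e-02, -9.98674444e-01,  3.64909039e-03,
        -2.13341017e+02],
       [-9.77240566e-01, -5.09928382e-02, -2.05914077e-01,
         5.70950020e+02],
       [ 2.05827204e-01,  7.00607728e-03, -9.78563272e-01,
         1.06888492e+03],
       [ 0.00000000e+00,  0.00000000e+00,  0.00000000e+00,
         1.00000000e+00]])}
```

View pics/scene0.png

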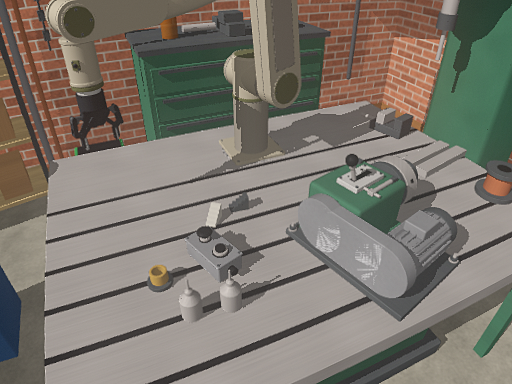

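View pics/top0.png

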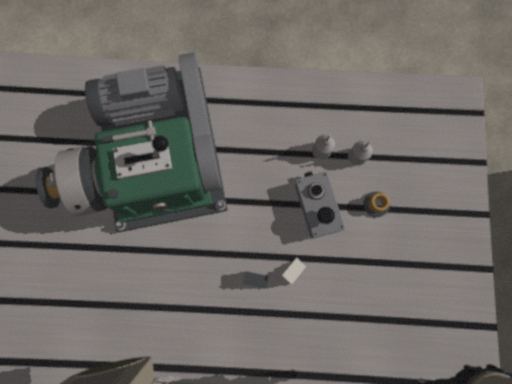

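```bash
cat > h.py <<'E'
import numpy as np, cv2
from bench import *
def ray(n,uv):
    c=calibration(n); p=cv2.undistortPoints(np.array([[uv]],float),c["mtx"],c["D"])[0,0]
    T=c["world_to_cam"]; R=T[:3,:3]; o=-R.T@T[:3,3]; d=R.T@np.array([p[0],p[1],1]); return o,d/np.linalg.norm(d)
def onz(n,uv,z):
    o,d=ray(n,uv); return o+d*(z-o[2])/d[2]
def tri(a,b):
    (o1,d1),(o2,d2)=ray("scene",a),ray("top",b)
    A=np.stack([d1,-d2],1); s=np.linalg.lstsq(A,o2-o1,rcond=None)[0]
    p,q=o1+s[0]*d1,o2+s[1]*d2; return (p+q)/2,np.linalg.norm(p-q)
def proj(n,P):
    c=calibration(n);T=c["world_to_cam"]
    return cv2.projectPoints(np.atleast_2d(np.array(P,float)),cv2.Rodrigues(T[:3,:3])[0],T[:3,3],c["mtx"],c["D"])[0][:,0]
E
python3 - <<'E'
import cv2,numpy as np
s=cv2.imread("pics/scene0.png");t=cv2.imread("pics/top0.png")
f=lambda im,x,y,w,h,k:cv2.resize(im[y:y+h,x:x+w],None,fx=k,fy=k,interpolation=cv2.INTER_CUBIC)
a=np.hstack([f(s,180,215,66,60,6),f(t,290,165,66,60,6)])
b=np.hstack([f(s,325,140,66,60,6),f(t,110,120,66,60,6)])
cv2.imwrite("pics/c1.png",a);cv2.imwrite("pics/c2.png",b)
E
```

```text
(no output)
```

View pics/c1.png

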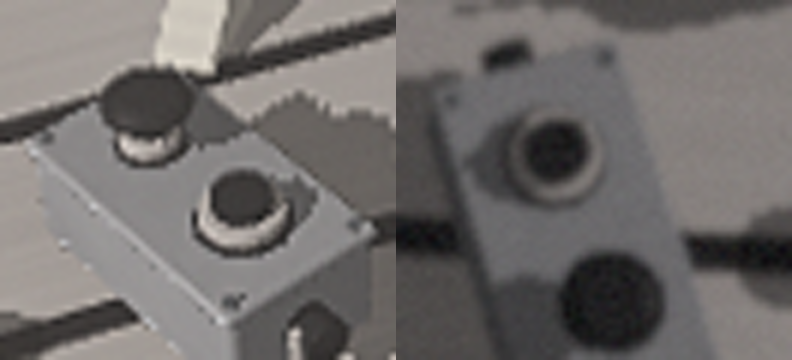

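View pics/c2.png

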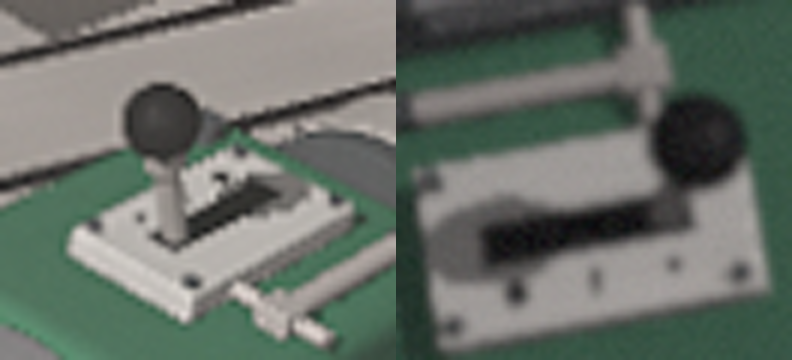

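In the crops, the start button is the flat cap in the steel collar, at top (316.7,190.5) and scene (220,248). The mushroom stop is at top (326,215). The knob is at top (160.5,143.5) and scene (352,160), leaning away from the chuck, which is low.

```bash
python3 - <<'E'
from h import *
k=tri((351.8,160.2),(160.5,143.5));print("knob",k, onz("top",(160.5,143.5),275),onz("scene",(351.8,160.2),275))
s=tri((220,248),(316.7,190.5));print("start",s,onz("top",(316.7,190.5),79),onz("scene",(220,248),79))
print("stop",tri((204.7,231.2),(326,215)),onz("top",(326,215),92))
# gate plate corners top crop
C=[(x-396)/6+110 for x in(415,672,768,440)];
pl=np.array([(415,170),(650,132),(770,290),(440,352)],float); pl[:,0]-=396; pl/=6; pl+=[110,120]
P=np.array([onz("top",p,205) for p in pl]);print(P.round(1)); print(np.linalg.norm(P[3]-P[2]),np.linalg.norm(P[0]-P[3]))
d=P[3]-P[2];print("y-axis dir deg",np.degrees(np.arctan2(d[1],d[0])))
sl=np.array([(690,205),(485,245)],float); sl[:,0]-=396; sl/=6; sl+=[110,120]
S=[onz("top",p,205) for p in sl];d=S[1]-S[0];print(S,np.degrees(np.arctan2(d[1],d[0])))
E
```

```text
knob (array([624.69392403,  12.62191864, 275.53743652]), np.float64(1.5432272558103464)) [624.4218968   12.05321625 275.        ] [623.99309832  14.17745781 275.        ]
start (array([ 585.77599053, -341.19976528,   72.78788725]), np.float64(0.6242610342274441)) [ 584.32773544 -340.64171542   79.        ] [ 592.07501475 -342.73769891   79.        ]
stop (array([ 522.94859777, -362.37797766,   88.13024311]), np.float64(1.7921715102405373)) [ 522.05312222 -362.61929548   92.        ]
[[629.1 131.3 205. ]
 [648.6  46.5 205. ]
 [590.4  -3.2 205. ]
 [560.7 114.4 205. ]]
121.34296950910127 70.47824041920293
y-axis dir deg 104.18546665060775
[array([621.25986157,  29.10751274, 205.        ]), array([601.89134642, 102.6122792 , 205.        ])] 104.76189966801981
```

```bash
python3 -m pendant '[[[-0.7,-1,-0.2,1],[-0.7,-1,-0.2,0],[-0.7,-1,-0.2,0],[-0.7,-1,-0.2,0],[-0.7,-1,-0.2,0],[-0.7,-1,-0.2,0],[-0.7,-1,-0.2,0],[-0.7,-1,-0.2,0],[-0.7,-1,-0.2,0],[-0.7,-1,-0.2,0]]]' -1 20
```

```text
time: 0.93
tool_pos: [355.3, -372.0, 264.7]
tcp_rot: [179.8, 0.8, -76.1]
ft_force: [-0.1, 0.2, 0.6]
finger_gap: 0.0
```

```bash
python3 -m pendant '[[[-0.62,-0.89,0,0],[-0.62,-0.89,0,0],[-0.62,-0.89,0,0],[-0.62,-0.89,0,0],[-0.62,-0.89,0,0],[-0.62,-0.89,0,0],[-0.62,-0.89,0,0],[-0.62,-0.89,0,0],[-0.62,-0.89,0,0],[-0.62,-0.89,0,0]]]' && python3 -m pendant '[[[-0.6,-0.89,0,0],[-0.6,-0.89,0,0],[-0.6,-0.89,0,0],[-0.6,-0.89,0,0],[-0.6,-0.89,0,0],[-0.6,-0.89,0,0],[-0.6,-0.89,0,0],[-0.5,-0.8,0,0],[-0.4,-0.6,0,0],[0,0,0,0]]]'; python3 - <<'E'
from h import *
s=sense();p=s["tool_pos"];print(p,s["tcp_rot"],s["ft_force"])
u=np.array([-.247,.969]);v=np.array([.969,.247]);r=p[:2]-[611,66];print("y'",r@u,"x'",r@v)
for n in("scene","top"): cv2.imwrite(f"pics/{n}1.png",snapshot(n)[:,:,::-1])
a=cv2.imread("pics/scene1.png")[100:200,290:420];b=cv2.imread("pics/top1.png")[80:180,90:220]
cv2.imwrite("pics/c3.png",np.hstack([cv2.resize(i,None,fx=3,fy=3,interpolation=2) for i in(a,b)]))
E
```

```text
time: 1.77
tool_pos: [503.2, -197.5, 262.8]
tcp_rot: [179.6, 1.0, -76.1]
ft_force: [-0.2, -0.6, 0.2]
finger_gap: 0.2
time: 2.6
tool_pos: [631.3, -49.1, 256.7]
tcp_rot: [179.1, 1.4, -75.9]
ft_force: [1.3, 0.3, 0.1]
finger_gap: 0.3
[631.29162444 -49.11984402 256.67291745] [179.10414006   1.38023957 -75.85537665] [1.34331615 0.33012639 0.05021839]
y' -116.56316008745964 x' -8.772017389864711
```

View pics/c3.png

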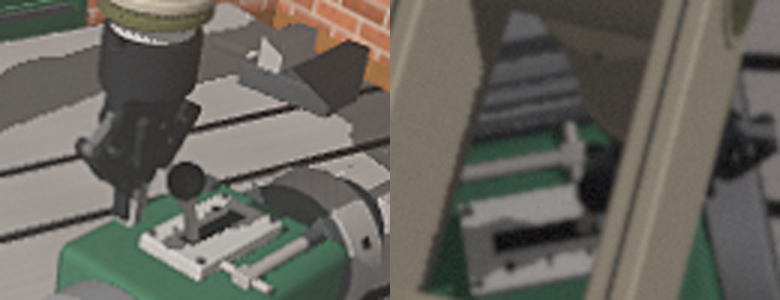

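The scene crop shows the shut fingers to the left of the knob, away from the chuck, with the knob untouched. I'll line up sideways, raise a little, and start pushing.

```bash
python3 -m pendant '[[[0,-0.45,-0.6,0],[0,0,0,0],[-0.5,0,0,0],[-0.5,0,0,0],[-0.3,0,0,0],[-0.3,0,0,0],[-0.3,0,0,0],[-0.3,0,0,0],[-0.3,0,0,0],[-0.3,0,0,0]]]'; python3 - <<'E'
from h import *
s=sense();p=s["tool_pos"];print(p,s["tcp_rot"],s["ft_force"])
u=np.array([-.247,.969]);v=np.array([.969,.247]);r=p[:2]-[611,66];print("y'",r@u,"x'",r@v)
n="scene"; cv2.imwrite(f"pics/{n}2.png",snapshot(n)[:,:,::-1])
a=cv2.imread("pics/scene2.png")[100:200,290:420]
cv2.imwrite("pics/c4.png",cv2.resize(a,None,fx=4,fy=4,interpolation=2))
E
```

```text
time: 3.53
tool_pos: [623.4, -5.6, 271.5]
tcp_rot: [179.1, 0.1, -76.7]
ft_force: [7.1, -22.7, -3.5]
finger_gap: 0.2
[623.38585916  -5.60677573 271.4617808 ] [ 1.79115136e+02  1.03834881e-01 -7.66545734e+01] [  7.05039409 -22.73188806  -3.49900443]
y' -72.44627289467108 x' -5.684976074205326
```

View pics/c4.png

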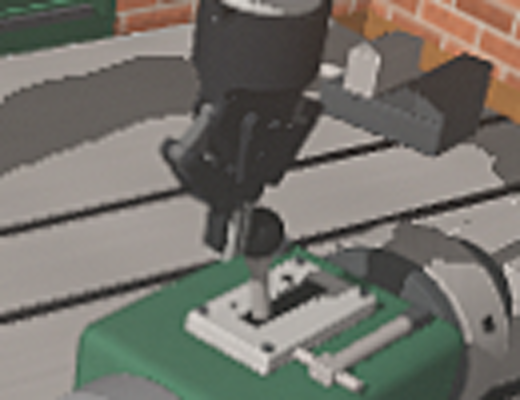

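```bash
python3 -m pendant '[[[-0.2,0,0.03,0],[-0.2,0,0.03,0],[-0.2,0,0.03,0],[-0.2,0,0,0],[-0.2,0,0,0],[-0.2,0,0,0],[-0.2,0,0,0],[-0.2,0,0,0],[-0.2,0,0,0],[-0.2,0,0,0]]]'; python3 - <<'E'
from h import *
s=sense();p=s["tool_pos"];print(p,s["tcp_rot"],s["ft_force"],s["wrist_torque"])
u=np.array([-.247,.969]);v=np.array([.969,.247]);r=p[:2]-[611,66];print("y'",r@u,"x'",r@v)
n="scene"; cv2.imwrite(f"pics/{n}3.png",snapshot(n)[:,:,::-1])
a=cv2.imread("pics/scene3.png")[100:200,290:420]
cv2.imwrite("pics/c5.png",cv2.resize(a,None,fx=4,fy=4,interpolation=2))
E
```

```text
time: 4.42
tool_pos: [623.3, -7.1, 272.3]
tcp_rot: [180.0, -4.1, -78.7]
ft_force: [5.4, -18.4, 0.9]
finger_gap: -0.1
[623.32247177  -7.0669514  272.26286934] [179.96745589  -4.09870778 -78.71950146] [  5.3770677  -18.39527936   0.93277181] [-2.92158862 -0.71449153 -0.05936684]
y' -73.84552643683486 x' -6.107061855117808
```

View pics/c5.png

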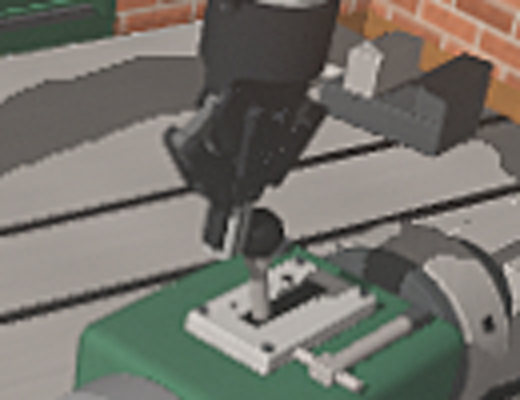

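```bash
python3 - <<'E'
from h import *
u=np.array([-.247,.969])
for th in(0,.05,.1,.15,.2,.35,.525,.7):
    a=th-.35; y=160*np.sin(a);z=125+160*np.cos(a); print(th,round(y,1),round(z,1),proj("scene",[*(np.array([611,66])+u*y),z]).round(1))
E
```

```text
0 -54.9 275.3 [[351.5 160.3]]
0.05 -47.3 277.9 [[353.6 158.5]]
0.1 -39.6 280.0 [[355.6 156.9]]
0.15 -31.8 281.8 [[357.6 155.3]]
0.2 -23.9 283.2 [[359.6 153.9]]
0.35 0.0 285.0 [[365.4 150.6]]
0.525 27.9 282.6 [[371.7 148.3]]
0.7 54.9 275.3 [[377.3 147.7]]
```

The lever has only moved to about 0.1 rad. These small steps are being absorbed by the arm's compliance, so I'll use larger ones.

```bash
python3 -m pendant '[[[-0.4,0,0,0],[-0.5,0,0,0],[-0.5,0,0,0],[-0.5,0,0,0],[-0.5,0,0,0],[-0.5,0,0,0],[-0.5,0,0,0],[0,0,0,0],[0,0,0,0],[0,0,0,0]]]'; python3 - <<'E'
from h import *
s=sense();p=s["tool_pos"];print(p,s["tcp_rot"],s["ft_force"],s["wrist_torque"])
u=np.array([-.247,.969]);v=np.array([.969,.247]);r=p[:2]-[611,66];print("y'",r@u,"x'",r@v)
n="scene"; cv2.imwrite(f"pics/{n}4.png",snapshot(n)[:,:,::-1])
a=cv2.imread("pics/scene4.png")[100:200,290:420]
cv2.imwrite("pics/c6.png",cv2.resize(a,None,fx=4,fy=4,interpolation=2))
E
```

```text
time: 5.3
tool_pos: [613.3, 40.9, 272.4]
tcp_rot: [-179.5, -6.6, -79.8]
ft_force: [4.3, -9.1, -0.2]
finger_gap: -0.3
[613.30980951  40.91895318 272.38806849] [-179.51294489   -6.64248035  -79.8301492 ] [ 4.27269985 -9.10230824 -0.23354325] [-1.33527929 -0.51360769 -0.01375215]
y' -24.87405731310734 x' -3.956813147848899
```

View pics/c6.png

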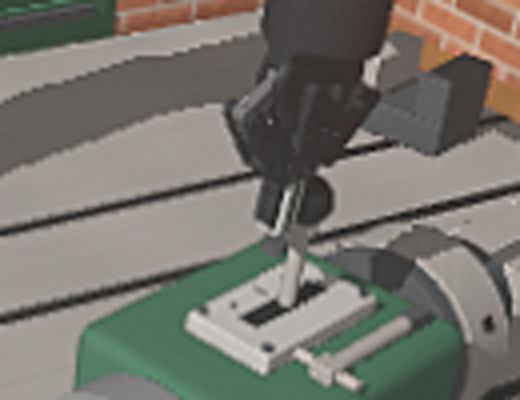

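The knob is at about (369,150) in the picture, roughly 0.43 rad, so it is past neutral. I'll keep going.

```bash
python3 -m pendant '[[[-0.5,0,0,0],[-0.5,0,0,0],[-0.5,0,0,0],[-0.5,0,0,0],[-0.5,0,0,0],[-0.4,0,0,0],[-0.3,0,0,0],[-0.2,0,0,0],[0,0,0,0],[0,0,0,0]]]'; python3 - <<'E'
from h import *
s=sense();p=s["tool_pos"];print(p,s["tcp_rot"],s["ft_force"],s["wrist_torque"])
u=np.array([-.247,.969]);v=np.array([.969,.247]);r=p[:2]-[611,66];print("y'",r@u,"x'",r@v)
n="scene"; cv2.imwrite(f"pics/{n}5.png",snapshot(n)[:,:,::-1])
a=cv2.imread("pics/scene5.png")[100:200,290:420]
cv2.imwrite("pics/c7.png",cv2.resize(a,None,fx=4,fy=4,interpolation=2))
E
```

```text
time: 6.18
tool_pos: [602.9, 92.7, 267.2]
tcp_rot: [-179.5, -9.2, -80.5]
ft_force: [1.9, -3.9, 1.1]
finger_gap: -0.1
[602.92871446  92.69408418 267.24198937] [-179.47253336   -9.15351707  -80.53629011] [ 1.85270933 -3.93178828  1.09220955] [-0.59950994 -0.11741097  0.0621323 ]
y' 27.86017509883508 x' -1.227636891347628
```

View pics/c7.png

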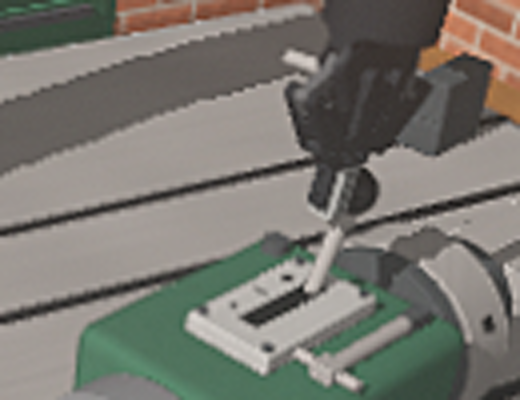

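```bash
python3 -m pendant '[[[0.4,0,0,0],[0.8,0,0,0],[0.9,0,0,0],[0.9,0,0,0],[0.9,0,-0.3,0],[0.9,0,-0.3,0],[0.9,0,-0.3,0],[0.9,0,0,0],[0.9,0,0,0],[0.9,0,0,0]]]'; python3 - <<'E'
from h import *
s=sense();p=s["tool_pos"];print(p,s["tcp_rot"],s["ft_force"])
n="scene"; cv2.imwrite(f"pics/{n}6.png",snapshot(n)[:,:,::-1]);cv2.imwrite(f"pics/top6.png",snapshot("top")[:,:,::-1])
a=cv2.imread("pics/scene6.png")[100:200,290:420];b=cv2.imread("pics/top6.png")[80:180,90:220]
cv2.imwrite("pics/c8.png",np.hstack([cv2.resize(i,None,fx=3,fy=3,interpolation=2) for i in(a,b)]))
E
```

```text
time: 7.07
tool_pos: [629.6, -61.0, 307.8]
tcp_rot: [-179.8, -8.5, -79.4]
ft_force: [0.1, 0.9, 0.4]
finger_gap: 0.0
[629.56364004 -60.98254139 307.75394857] [-179.84325327   -8.54348965  -79.38572515] [0.10681303 0.85062821 0.44056619]
```

View pics/c8.png

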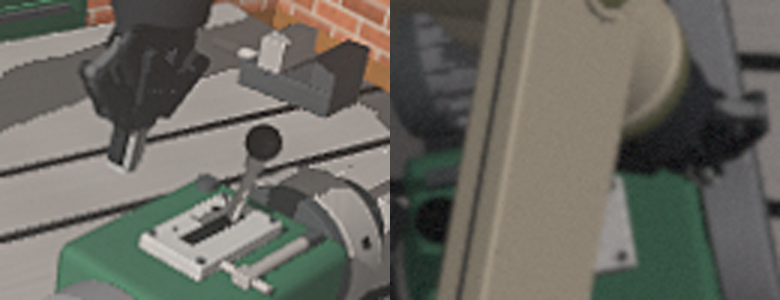

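The lever stays by itself with the knob at scene (378,147). High predicts (377,148), so it is home. Next is the start button.

```bash
python3 - <<'E'
from h import *
from scipy.spatial.transform import Rotation as Ro
s=sense();p=s["tool_pos"];R=Ro.from_euler("xyz",s["tcp_rot"],degrees=True).as_matrix()
print(R.round(3)); 
for T in ([585,-341,150],):
    d=R.T@(np.array(T)-p);print(d.round(1),(d/20).round(2))
print(R.T@[0,0,-1])
print("oilers",onz("top",(326,136),125),onz("top",(324,150),40),onz("top",(361,155),40))
E
```

```text
[[ 0.179 -0.983  0.03 ]
 [-0.972 -0.182 -0.147]
 [ 0.15  -0.003 -0.989]]
[238.9  95.  195.5] [11.94  4.75  9.78]
[-0.14960232  0.00289374  0.98874202]
oilers [ 711.12517381 -353.75005115  125.        ] [ 702.10592893 -362.56910439   40.        ] [ 693.37886548 -458.90406457   40.        ]
```

```bash
python3 -m pendant '[[[1,0.4,0.3,0],[1,0.4,0.3,0],[1,0.4,0.3,0],[1,0.4,0.5,0],[1,0.4,0.5,0],[1,0.4,0.5,0],[1,0.4,0.8,0],[1,0.4,0.8,0],[1,0.4,0.8,0],[1,0.4,0.8,0]]]'; python3 - <<'E'
from h import *
from scipy.spatial.transform import Rotation as Ro
s=sense();p=s["tool_pos"];R=Ro.from_euler("xyz",s["tcp_rot"],degrees=True).as_matrix()
d=R.T@(np.array([585,-341,130])-p);print((d/20).round(2))
E
```

```text
time: 8.0
tool_pos: [594.8, -278.9, 222.6]
tcp_rot: [-179.4, -8.0, -78.5]
ft_force: [1.0, -0.1, 0.7]
finger_gap: 0.0
[2.27 1.14 4.99]
```

```bash
python3 -m pendant '[[[0.4,0.2,0.8,0],[0.4,0.2,0.8,0],[0.4,0.2,0.8,0],[0.4,0.2,0.8,0],[0.3,0.2,0.8,0],[0.3,0.1,0.6,0],[0.1,0,0.4,0],[0,0,0,0],[0,0,0,0],[0,0,0,0]]]'; python3 - <<'E'
from h import *
from scipy.spatial.transform import Rotation as Ro
s=sense();p=s["tool_pos"];R=Ro.from_euler("xyz",s["tcp_rot"],degrees=True).as_matrix()
d=R.T@(np.array([585,-341,82])-p);print((d/20).round(2),s["tcp_rot"])
for n in("scene","top"): cv2.imwrite(f"pics/{n}7.png",snapshot(n)[:,:,::-1])
print(proj("scene",p),proj("top",p))
a=cv2.imread("pics/scene7.png")[180:280,160:290];b=cv2.imread("pics/top7.png")[130:230,260:390]
cv2.imwrite("pics/c9.png",np.hstack([cv2.resize(i,None,fx=3,fy=3,interpolation=2) for i in(a,b)]))
E
```

```text
time: 8.83
tool_pos: [585.0, -336.4, 117.3]
tcp_rot: [-179.7, -7.3, -78.3]
ft_force: [0.1, 0.5, 0.2]
finger_gap: 0.3
[-0.    0.06  1.78] [-179.65949158   -7.32744304  -78.32026129]
[[220.53629573 234.69955785]] [[317.22305939 186.85919735]]
```

View pics/c9.png

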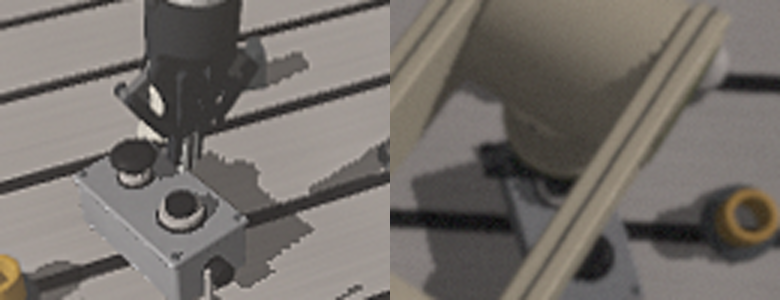

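The tip sits over the station, short of the cap by the remaining height, and in line with it. The tool tilts about 7°, so its lowest edge is on the +y side. I'll aim about 7 mm to −y so that edge lands near the cap centre.

```bash
python3 - <<'E'
from h import *
from scipy.spatial.transform import Rotation as Ro
s=sense();p=s["tool_pos"];R=Ro.from_euler("xyz",s["tcp_rot"],degrees=True).as_matrix()
print(((R.T@(np.array([587,-347,86])-p))/20).round(2),((R.T@[0,0,-4])/20).round(3))
print(proj("scene",[[587,-341,79],[585,-341,79]]),proj("top",[587,-341,79]))
E
```

```text
[0.31 0.04 1.66] [-0.026  0.001  0.198]
[[219.9729587  246.56192215]
 [219.71534057 246.07265049]] [[316.86862631 189.45474479]]
```

```bash
python3 -m pendant '[[[0.1,0.02,0.5,0],[0.1,0.02,0.5,0],[0.1,0,0.4,0],[0,0,0.2,0],[0,0,0,0],[-0.03,0,0.2,0],[-0.03,0,0.2,0],[-0.03,0,0.2,0],[-0.03,0,0.2,0],[-0.03,0,0.2,0]]]'; python3 - <<'E'
from h import *
s=sense();print(s["tool_pos"],s["tcp_rot"],s["ft_force"])
cv2.imwrite("pics/scene8.png",snapshot("scene")[:,:,::-1])
a=cv2.imread("pics/scene8.png")[200:280,170:270]
cv2.imwrite("pics/c10.png",cv2.resize(a,None,fx=6,fy=6,interpolation=2))
E
```

```text
time: 9.77
tool_pos: [589.9, -348.4, 72.7]
tcp_rot: [-179.4, -7.7, -78.3]
ft_force: [-23.4, 14.9, 42.5]
finger_gap: -0.1
[ 589.86321043 -348.44009617   72.68133821] [-179.36329132   -7.7137038   -78.319873  ] [-23.38528833  14.91929383  42.5312344 ]
```

View pics/c10.png

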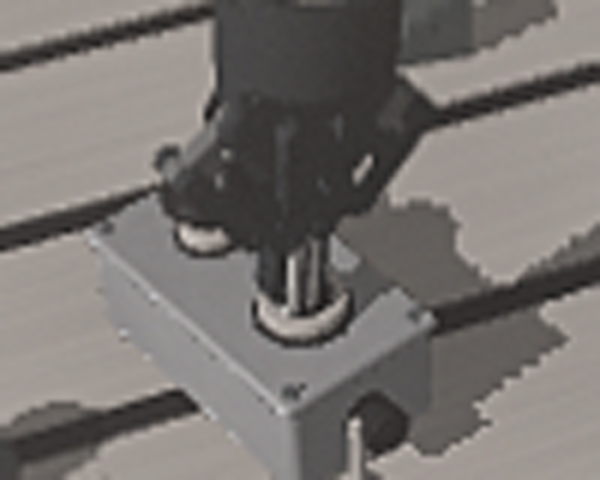

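It bottomed out at z 72.7, which is cap 73 mm and so fully in. Lifting straight off now.

```bash
python3 -m pendant '[[[0.03,0,-0.3,0],[0.05,0,-0.4,0],[0.08,0,-0.6,0],[0.1,0,-0.8,0],[0.1,0,-0.9,0],[0.1,0,-0.9,0],[0.1,0,-0.9,0],[0.1,0,-0.9,0],[0.1,0,-0.9,0],[0,0,0,0]]]'; python3 - <<'E'
from h import *
s=sense();print(s["tool_pos"],s["tcp_rot"],s["ft_force"])
for n in("scene","top"): cv2.imwrite(f"pics/{n}9.png",snapshot(n)[:,:,::-1])
a=cv2.imread("pics/scene9.png")[200:280,170:270];b=cv2.imread("pics/scene9.png")[120:200,320:420]
cv2.imwrite("pics/c11.png",np.hstack([cv2.resize(i,None,fx=4,fy=4,interpolation=2) for i in (a,b)]))
E
```

```text
time: 10.65
tool_pos: [587.6, -345.2, 215.4]
tcp_rot: [-179.3, -7.7, -78.3]
ft_force: [0.6, -0.2, 2.1]
finger_gap: -0.1
[ 587.64822719 -345.24772628  215.41656584] [-179.32387082   -7.73599421  -78.2884496 ] [ 0.60033567 -0.16740542  2.05274797]
```

View pics/c11.png

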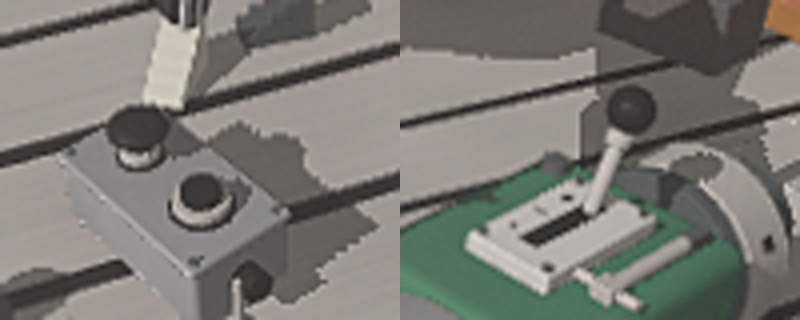

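View pics/scene9.png

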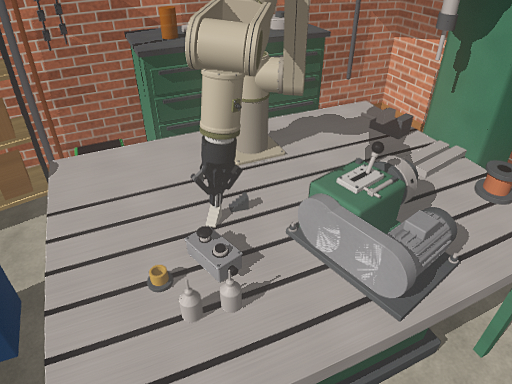

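```bash
python3 -c "
from bench import *
print(hand_in())"
```

```text
the job is handed in; nothing more can be done
None
```

I pushed the lever with the shut fingertips from low, past neutral, into high. Then I pressed the start button fully in, lifted clear and handed in at about 10.7 s; no verdict is reported.

**Last checks**
- **Lever:** the knob stood by itself at scene pixel (378,147.5), against (377.3,147.7) predicted for high. That held after the fingers backed off and again after the button press.
- **Start button:** the press ended at tool height 72.7 mm with 42 N upward, far more than the 5 N it needs. Fully in is 73 mm. The last picture shows it back up.
- **Stop button and loose things:** the stop button looks unpressed, and the loose things look unmoved by eye. I did not measure them.
- **Robot:** clear of everything at hand-in.

**What disagreed**
- The lever needed about 20 N where the description says about 6 N, so my first small steps stalled at about 0.1 rad.
- The tool tilted by up to about 9° during that push. I allowed for the tilt when aiming at the button.
- The two camera views put the start button about 8 mm apart. I aimed close to the top view's position.
- The press also showed a sideways force of about 28 N. I took it to be friction, because it pointed the wrong way for contact with the stop button.

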